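# Set the router's depth rod on a counter chip and clamp it

### The arm

A 6-joint arm with a two-finger parallel gripper is mounted at the origin on the work surface. World frame = base frame: x ahead of the robot, y to its left, z up, the work surface at z = 0. Lengths are in m, angles in degrees, forces in N, time in s.
With the tool pointing down it reaches from about 0.375 to 0.9 m from the base axis. Payload 3.1 kg.
Tool frame: the origin (TCP) lies at the very end of the fingers, on their centre line; the grasp point (between the pads) lies bot.hold_point_z behind it (bot.hold_point_z is the distance from the TCP to the grasp point, in m); z points along the fingers, y is the line along which they close (so a half turn about z gives the same grasp; the last joint's range is limited). The gripper opens to 87 mm and grips with 3 to 60 N. Pads are 19 mm wide; open, the fingers measure 117 mm over their backs; the gripper's body (75 mm by 190 mm) begins 51 mm behind the grasp point.
Start: joints at [-85.972, 30.224, 82.088, -0, 67.689, -10.227], TCP at [0.154, -0.606, 0.223] pointing down, gripper open.
Joint ranges: [-176.69, 176.69], [-43.24, 126.21], [12.49, 139.97], [-82, 262], [0, 151.66], [-163.58, 163.58]. Speed limits (degrees/s): [159.86, 159.86, 180, 180, 180, 180].

### API

Orientations are given as a 3x3 rotation matrix whose columns are the frame's x, y, z axes.
In Python, from rig import bot gives the robot as it stands.
- The arm moves only by the tool apply_moves, never from a script. Its argument "plan" is one flat list of numbers, 4 for each row, row after row: the shift along the world's x, y, z normalised to -1 to 1, where 1 is 0.05 m, then the turn about the world's z normalised to -1 to 1, where 1 is 10 degrees. A call has 1 to 12 rows; each row shifts and turns the commanded pose from where the row before left it; what a row does not reach is not made up. A row lasts 1/8 s, in which the tool goes at most 62.5 mm and 10.7 degrees, less where a joint would pass 70% of its speed; a pose out of reach is approached as far as the arm can. A call with a number of a shift or a turn outside -1 to 1 is refused whole. A call with a gripper value outside its range is refused whole. "grip" is the closure, from -1 (fully open) to 1 (shut), so that 0 is half open, set as the call begins (left out, the last holds). The fingers move at their own pace and stop on an object; the grip force is fixed at half the most. Time passes only in rows, so rows that do not move let the fingers close. It gives the time, the measured TCP pose, the force, the opening and the grip force at its end, in the units of the state.
- bot.read_state(): the state, without advancing time (a new reading comes with each control period).
- bot.capture(name): name is "scene" or "top" or "wrist"; returns (picture, depth): 480x640x3 uint8, red, green, blue; 480x640 float32, m along the optical axis (not along the pixel's ray), 0 where there is no reading.
- bot.camera_info(name): a dict with "vertical_fov" (degrees; the focal length in pixels is half the picture's height over the tangent of half this angle, whatever the lens; pixels are square), "cx", "cy" (the principal point, pixels), "rvec" (rotation vector, rad) and "tvec" (3), from world to camera coordinates, as OpenCV has them; the wrist camera has in their place "mount" (4x4, takes a point from camera to tool coordinates, whose origin is the TCP and whose axes are the flange's). Camera axes: x right, y down, z forward; pixel columns grow to the right and rows downward; lengths in m; the calibration is good to about 2 mm. A picture is of the moment at which its call begins: read the wrist's pose just before it. camera_info takes no time and is no camera call.
- bot.hand_in(): hands the job in; it is judged then, once.
Trained networks look in the newest picture that a camera, given by its name, has taken for a name from the list of things; names that differ only in an ending like _2 or _b are one class to them, and where a whole thing is asked for, a point or a joint stands for the part that bears it (a point fixed in the world has none). Each returns a list of dicts, best first, with "p" (0 to 1); they miss things now and then, are a little off and sometimes report something else, mostly with a low value. They report only what shows in the picture. A call takes as long as a camera call.
- bot.outline_of(camera, target): "mask" (480x640 bool, what is visible of it) and "xy" ([column, row] as shares, 0 to 1, of the picture: columns of its width, rows of its height, amid what is visible of it).
- bot.pinpoint(camera, target): "xy" ([column, row] as shares, 0 to 1, of the picture: columns of its width, rows of its height: a listed point, or the origin of a listed thing).
The state is a dict: "time_s": time; "joint_positions": joint angles; "qvel": joint speeds; "tau": joint torques, N m; "position": TCP position; "tcp_rot": TCP orientation; "force": force on the tool from outside, world axes, zero at the start; "moment": the same for the moment, N m; "opening": opening from 0.0 (shut) to 1.0 (fully open); "grasp_force": force on a finger pad.
Only numpy, scipy, OpenCV 4.12 (cv2) and the standard library are available. Lean on these libraries where they do the work, as an engineer would, in place of code of your own. Each camera call takes 0.05 s, during which the arm holds its last target. There are 200 camera calls.

### The job

The pockets in the new counter tray must be exactly one chip deep, so a chip lies as the gauge on the plunge router's depth stop: slide the depth rod down until it just rests on that chip, pressing gently and leaving the chip where it lies, then push the clamp lever down until it is firmly tight, so that the rod is locked still touching the chip. Let go of everything, and leave the other things on the table alone.

Things in the scene. Friction and masses are not known exactly. Their poses are not given: they have to be found in the camera images.
- board: Light wood tray blank, 180 x 260 x 18 mm, flat on the table, fixed, a small cordless plunge router standing on it. Origin: centre of its underside; z up, y the router's left, x to the router's back: rod and lever are on its -x front. A stack of spare chips stands at its +y end.
- router_mid (a point): On the router's upright axis, 18 mm above the board's underside; axes as the board. From here: round base 150 mm across, top at z 12 mm; carriage z 62 to 106, 72 mm in x, 90 in y; motor 64 mm across, top at z 164; columns at y +-57 up to z 134; ball handles out to y +-114, z 57 to 95; rod bracket x -77 to -35, y +-13, z 76 to 110; rod at x -60.
- depth_rod (a joint): How far the depth rod is pushed down, m: 0 is fully up, at most 0.055. Upright steel rod 8 mm across in the bracket on the router's front, black knob on top (18 mm across, 22 high). Clamp open, it slides stiffly at about 4 N and stays where it is left; clamped, it holds. More than 10 N on the chip springs the setting and spoils it.
- rod_top (a point): Centre of the flat top of the rod's knob; moves with the rod; 206 mm above the board's underside at joint 0. The rod ends below in a fine-adjusting brass foot, 10 mm across, screwed out to another length each time: its flat underside lies 106 to 116 mm under this point (not measured) and is what meets the chip.
- chip_mid (a point): Centre of the gauge chip, a blue plastic disc 38 mm across and 3.5 mm thick lying loose on the stop screw under the rod. The screw (head 22 mm across) stands at another height each time, over 8 mm.
- gauge_chip: The same gauge chip; origin at the centre of its underside.
- clamp_lever (a joint): Angle of the rod's clamp lever, rad: 0 is loose, the arm pointing 50 degrees (0.873 rad) above level towards the board's -y; grows as the arm is pushed down; level at 0.873, end stop at 1.0. It turns at about 0.25 Nm; from about 0.5 it bites on the rod and takes up to 0.45 Nm. It stays where it is left; tight from 0.85.
- lever_axis (a point): Point on the lever's level turning axis (the board's x axis direction), in the middle of the arm's thickness; on the front of the bracket.
- lever_tip (a point): Centre of the 14 mm ball at the end of the lever's arm, 55 mm from lever_axis; the arm is a round black bar 9 mm thick. Moves with the lever in the upright plane 26 mm in front of the rod.
- chip_stack: Bystander: stack of seven blue chips, 40 mm across, 25 mm high, at the +y end of the board; origin under its centre.
- tea_cup: Bystander: white tea cup upside down, 80 mm across, 56 mm high; origin under its centre.
- tile_pusher: Bystander: chrome tile pusher bar, 300 x 18 x 15 mm, to the right of the board; origin under its centre.
- wind_disc: Bystander: wooden wind indicator disc with a brass pointer, 84 mm across, 15 mm high; origin under its centre.
- battery: Bystander: the router's battery pack, 62 x 44 x 54 mm; origin under its centre.
- tile_a: Bystander: mahjong tile lying flat, 36 x 26 x 20 mm; origin under its centre.
- tile_b: Bystander: a second such tile.

How it is judged (in metres and radians):
On the way, in this order (a step that is already met when the one before it is completed fails the run):
1. the rod is down on the gauge chip, the clamp still open (contact force between depth_rod and gauge_chip above 0.1 N and value of joint clamp_lever below 0.5 rad), for 0.2 s.
2. the clamp lever is tight with the rod still on the chip (contact force between depth_rod and gauge_chip above 0.1 N and value of joint clamp_lever above 0.85 rad), for 0.2 s.
At the end, for the whole second after the job is handed in: The foot of the rod touches the gauge chip (contact force over 0.1 N), the clamp lever stands at more than 0.85 rad (about level or lower), and the chip lies still on the stop screw under the rod, within 5 mm of where it lay; everything is released (all of step 2 and distance of gauge_chip from where it was at the start of the episode below 0.005 m and horizontal distance between rod_top and chip_mid below 0.01 m and linear speed of gauge_chip below 0.01 m/s).
It fails at once if the rod is pressed on the chip with more than 10 N (contact force between depth_rod and gauge_chip above 10 N).
It fails at once if the gauge chip is shifted by more than 8 mm (distance of gauge_chip from where it was at the start of the episode above 0.008 m).
It fails at once if another thing on the table is moved by more than 20 mm (distance of any of chip_stack, tea_cup, tile_pusher, wind_disc, battery, tile_a, tile_b from where it was at the start of the episode above 0.02 m).
It also fails if it takes over 64 s, if anything falls off the work surface, if the arm or the gripper's body presses on something with over 40 N, if the wrist force passes 120 N, or if a joint passes its speed limit or range.

## Working session

There is one attempt and no reset: what is moved stays moved. The work goes in short steps, Python scripts to look and compute and a tool call to move; the robot and the scene stay as the last step left them, time stands still between calls to the robot, and variables do not carry over. Pictures are saved under pics/ and viewed, at most 10 in all, crops included, and the job is handed in when it is done.

Besides the shell and the picture viewer there is one more tool, called after "Call:" by a JSON object that holds its "name" and its "arguments". apply_moves: Moves the arm, as the interface text tells. Its arguments: {"type":"object","properties":{"plan":{"type":"array","items":{"type":"number"}},"grip":{"type":"number"}},"required":["plan"]}

```bash
mkdir -p pics
cat > h.py <<'E'
import numpy as np, cv2
from rig import bot
def cam(n):
    i=bot.camera_info(n); f=240/np.tan(np.radians(i["vertical_fov"])/2)
    if "mount" in i:
        s=bot.read_state(); M=np.asarray(i["mount"]); R=np.asarray(s["tcp_rot"]); 
        Rw=R@M[:3,:3]; c=R@M[:3,3]+np.asarray(s["position"])
    else:
        Rc=cv2.Rodrigues(np.asarray(i["rvec"],float))[0]; Rw=Rc.T; c=-Rc.T@np.asarray(i["tvec"]).ravel()
    return f,i["cx"],i["cy"],Rw,c
def ray(C,xy):
    f,cx,cy,Rw,c=C; u,v=xy[0]*640,xy[1]*480
    return c,Rw@np.array([(u-cx)/f,(v-cy)/f,1])
def tri(rs):
    A=np.zeros((3,3));b=np.zeros(3)
    for c,d in rs:
        d=d/np.linalg.norm(d);P=np.eye(3)-np.outer(d,d);A+=P;b+=P@c
    p=np.linalg.solve(A,b); return p,[np.linalg.norm((np.eye(3)-np.outer(d,d)/(d@d))@(p-c)) for c,d in rs]
def snap(n,name=None):
    C=cam(n);im,d=bot.capture(n)
    if name: cv2.imwrite(f"pics/{name}.png",im[:,:,::-1])
    return C,im,d
E
python3 - <<'E'
from h import *
np.set_printoptions(precision=4,suppress=True)
R={}
for n in("scene","top"):
    C,im,d=snap(n,n+"1"); print(n,C[4],C[3][:,2])
    for t in("rod_top","chip_mid","lever_axis","lever_tip","board","router_mid","chip_stack","battery","tea_cup","tile_pusher","wind_disc","tile_a"):
        r=bot.pinpoint(n,t)
        for q in r[:2]:
            c,dd=ray(C,q["xy"]); u,v=int(q["xy"][0]*640),int(q["xy"][1]*480)
            z=d[min(v,479),min(u,639)]; print(t,round(q["p"],2),(u,v),"depthpt",c+dd*z)
        if r: R.setdefault(t,[]).append(ray(C,r[0]["xy"]))
for t,v in R.items():
    if len(v)==2: print(t,*tri(v))
print(bot.hold_point_z, bot.read_state())
cv2.imwrite("pics/m1.png",np.hstack([cv2.resize(cv2.imread(f"pics/{n}1.png"),(400,300)) for n in("scene","top")]))
E
```

```text
scene [ 0.987  -0.379   0.9364] [-0.446   0.4056 -0.7979]
rod_top 0.62 (312, 232) depthpt [0.5539 0.0098 0.1983]
rod_top 0.59 (397, 192) depthpt [0.5135 0.3603 0.03  ]
lever_axis 0.69 (312, 247) depthpt [0.5564 0.0064 0.1504]
lever_tip 0.49 (290, 239) depthpt [0.4159 0.0567 0.0002]
lever_tip 0.46 (398, 188) depthpt [0.5087 0.3682 0.0345]
board 0.56 (338, 294) depthpt [0.63   0.0167 0.0296]
router_mid 0.72 (324, 292) depthpt [ 0.6401 -0.0392  0.1154]
chip_stack 0.7 (384, 282) depthpt [0.6848 0.1118 0.0436]
chip_stack 0.45 (311, 229) depthpt [ 0.4255  0.1203 -0.0019]
battery 0.64 (149, 359) depthpt [ 0.4796 -0.3832  0.0508]
tea_cup 0.95 (398, 190) depthpt [0.5141 0.3646 0.0344]
tile_pusher 0.68 (324, 295) depthpt [ 0.642  -0.0388  0.1065]
tile_pusher 0.63 (214, 378) depthpt [ 0.5888 -0.3053  0.0174]
wind_disc 0.64 (459, 226) depthpt [0.6961 0.3993 0.0109]
tile_a 0.86 (199, 455) depthpt [ 0.6921 -0.4127  0.0184]
tile_a 0.62 (183, 405) depthpt [ 0.5926 -0.3833  0.0193]
top [ 0.4114 -0.0143  1.3628] [ 0.1379  0.0183 -0.9903]
rod_top 0.46 (317, 247) depthpt [0.5552 0.0097 0.194 ]
chip_mid 
[... 1747 characters left out ...]
.float64(0.002099279014641577)]
tile_a [ 0.6855 -0.413  -0.003 ] [np.float64(0.0005209972243906404), np.float64(0.0005209972243909195)]
0.0187 {'time_s': 1.3, 'joint_positions': array([-85.9738,  30.2238,  82.0881,   0.0003,  67.6897, -10.2281]), 'qvel': array([-0.0053, -0.169 , -0.0319,  0.0416,  0.0987, -0.0374]), 'tau': array([  0.0005, -44.0013, -17.698 ,   0.0632,   0.0504,  -0.    ]), 'position': array([ 0.1539, -0.6057,  0.2225]), 'tcp_rot': array([[ 0.9692,  0.2462,  0.    ],
       [ 0.2462, -0.9692,  0.    ],
       [ 0.    , -0.    , -1.    ]]), 'force': array([ 0.1091,  1.0692, -0.3131]), 'moment': array([0.0677, 0.0043, 0.008 ]), 'grasp_force': 0.0, 'opening': 0.997285723245005}
```

View pics/scene1.png

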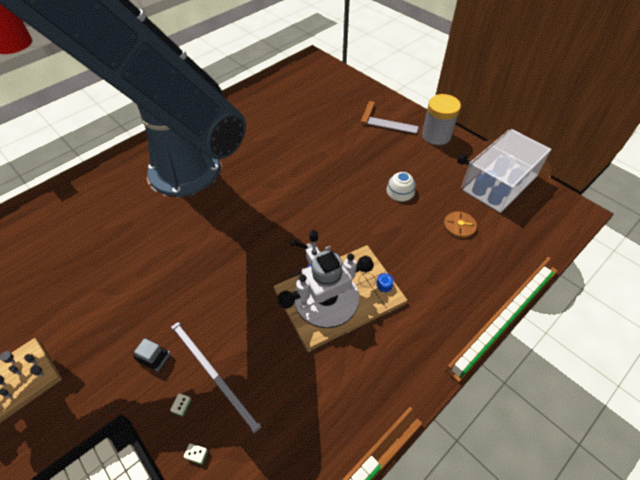

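View pics/top1.png

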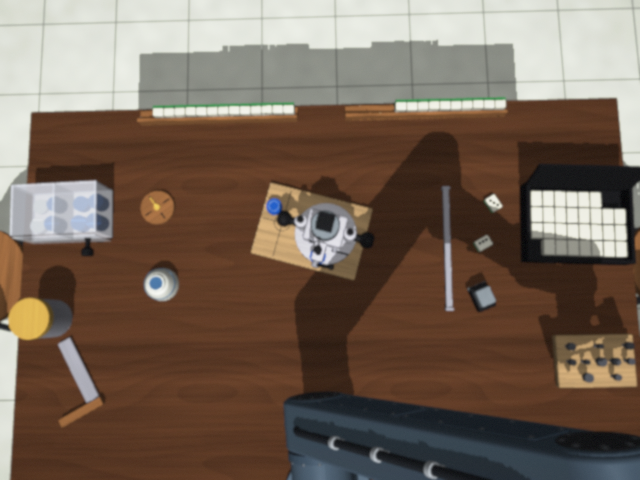

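The scene picture shows the router on its board at about (325,285), with the rod knob at (312,232) facing the robot. The lever points left at about (295,243). The top view has the router at (324,232), the knob at (317,247) and the lever tip at (329,267), with the board yawed about -15°. I'll move in for a close look.

Call:
{"name": "apply_moves", "arguments": {"plan": [0.57,0.95,0.17,-0.24,0.57,0.95,0.17,-0.24,0.57,0.95,0.17,-0.24,0.57,0.95,0.17,-0.24,0.57,0.95,0.17,-0.24,0.57,0.95,0.17,-0.24,0.57,0.95,0.17,-0.24,0.57,0.95,0.17,-0.24,0.57,0.95,0.17,-0.24,0.57,0.95,0.17,-0.24,0.57,0.95,0.17,-0.24,0.57,0.95,0.17,-0.24], "grip": 1}}

```text
time_s: 2.8
position: [0.4967, -0.034, 0.3252]
tcp_rot: [[0.968, -0.252, 0.001], [-0.252, -0.968, -0.0], [0.001, 0.0, -1.0]]
force: [1.3, -0.8, -0.3]
opening: 0.003
grasp_force: 0.0
```

Run:
```python
from h import *
np.set_printoptions(precision=4,suppress=True)
C,im,d=snap("wrist","w1"); print(C[4],C[3][:,2], bot.read_state()["position"],bot.read_state()["force"])
for t in("rod_top","chip_mid","lever_axis","lever_tip","router_mid"):
    for q in bot.pinpoint("wrist",t)[:2]:
        c,dd=ray(C,q["xy"]); u,v=int(q["xy"][0]*640),int(q["xy"][1]*480)
        print(t,round(q["p"],2),(u,v),"depthpt",c+dd*d[v,u], "ray",repr(dd))
```

```text
[ 0.5655 -0.0514  0.4878] [-0.2509  0.0652 -0.9658] [ 0.5003 -0.0285  0.3264] [1.9225 2.167  1.1154]
rod_top 0.71 (260, 197) depthpt [0.5327 0.0192 0.1229] ray array([-0.0899,  0.1932, -0.999 ])
rod_top 0.63 (592, 169) depthpt [ 0.4577 -0.3525  0.0336] ray array([-0.2417, -0.6751, -1.0182])
chip_mid 0.43 (268, 166) depthpt [0.5591 0.0025 0.129 ] ray array([-0.0183,  0.1534, -1.0203])
lever_axis 0.83 (258, 197) depthpt [0.5331 0.0209 0.1233] ray array([-0.0887,  0.198 , -0.999 ])
lever_axis 0.29 (266, 169) depthpt [0.5568 0.0046 0.1301] ray array([-0.0247,  0.1594, -1.0182])
lever_tip 0.74 (297, 207) depthpt [ 0.5204 -0.017   0.1633] ray array([-0.138 ,  0.105 , -0.9924])
```

View pics/w1.png

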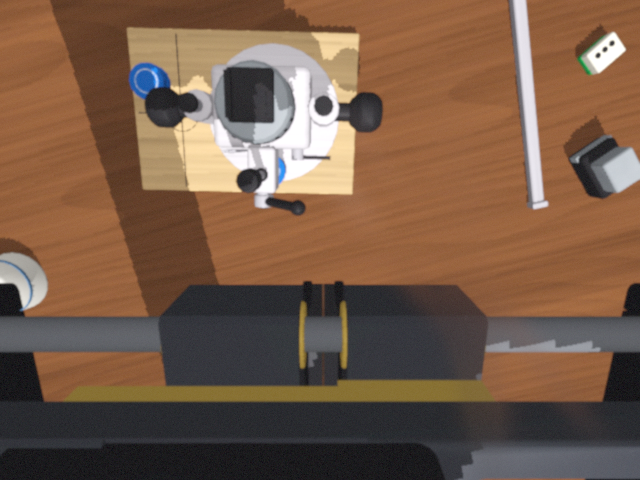

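The wrist picture shows the knob at (249,180), the lever axis at about (262,199), the lever ball at (298,208) and the blue chip edge at (281,168). The board is square to the tool to within about 1°. I'll read the depths at these pixels.

Run:
```python
from h import *
np.set_printoptions(precision=4,suppress=True)
C,im,d=snap("wrist")
f,cx,cy,Rw,c=C
v,u=np.mgrid[0:480,0:640]
P=c+np.stack([(u-cx)/f,(v-cy)/f,np.ones_like(u,float)],-1)*d[...,None]@Rw.T
hsv=cv2.cvtColor(im,cv2.COLOR_RGB2HSV)
def rep(n,m): print(n,m.sum(),np.median(P[m],0),P[m].min(0),P[m].max(0), "px",u[m].mean(),v[m].mean())
box=lambda a,b,x,y:(u>=a)&(u<=b)&(v>=x)&(v<=y)&(d>0)
dark=hsv[...,2]<90
rep("knob",box(236,264,166,192)&dark&(P[...,2]>.17))
rep("ball",box(285,308,198,218)&dark&(P[...,2]>.14))
rep("chip",box(272,292,158,186)&(hsv[...,0]>95)&(hsv[...,0]<130)&(hsv[...,1]>130))
rep("motor",box(215,295,60,145)&(P[...,2]>.17))
m=box(230,310,150,220)
print(np.unique(np.round(P[...,2][box(236,264,166,192)],3),return_counts=True))
```

```text
knob 412 [0.5544 0.0087 0.1981] [0.546  0.0022 0.1815] [0.5625 0.0172 0.2007] px 245.87864077669903 178.4902912621359
ball 202 [ 0.5207 -0.016   0.1607] [ 0.5138 -0.0226  0.147 ] [ 0.5261 -0.0075  0.1643] px 293.01485148514854 205.70792079207922
chip 101 [ 0.551  -0.0004  0.0608] [ 0.5395 -0.0042  0.0432] [0.5628 0.0064 0.0641] px 278.6237623762376 168.56435643564356
motor 2814 [ 0.6155 -0.0057  0.1778] [ 0.5836 -0.0318  0.17  ] [0.6385 0.0183 0.1842] px 244.9044065387349 93.03375977256574
(array([-0.002, -0.001,  0.   ,  0.001,  0.002,  0.016,  0.017,  0.018,
        0.019,  0.029,  0.03 ,  0.031,  0.032,  0.115,  0.12 ,  0.121,
        0.122,  0.123,  0.124,  0.125,  0.126,  0.127,  0.128,  0.129,
        0.13 ,  0.131,  0.132,  0.133,  0.134,  0.136,  0.137,  0.138,
        0.139,  0.14 ,  0.141,  0.142,  0.143,  0.144,  0.145,  0.146,
        0.147,  0.148,  0.149,  0.15 ,  0.182,  0.183,  0.184,  0.185,
        0.186,  0.189,  0.19 ,  0.191,  0.192,  0.193,  0.194,  0.195,
        0.196,  0.197,  0.198,  0.199,  0.2  ,  0.201]), array([  1,   2,   7,   9,   8,   1,   1,   1,   2,   1,   8,   6,   1,
         1,   4,   4,   2,   1,   1,   3,   7,  24,  49,  54,  15,   8,
        19,  29,   6,   3,   3,   1,   2,   2,   1,   1,   2,   2,   2,
         1,   1,   1,   3,   2,   4,   6,   5,  12,   8,   2,   9,  12,
        24,  10,   7,   4,  13,  65, 151, 122,  21,   1]))
```

Call:
{"name": "apply_moves", "arguments": {"plan": [0.27,0.19,-0.4,0,0.27,0.19,-0.5,0,0.27,0.19,-0.6,0,0.27,0.18,-0.6,0,0,0,-0.2,0,0,0,0,0,0,0,0,0,0,0,0,0]}}

```text
time_s: 4.15
position: [0.5503, 0.0013, 0.2108]
tcp_rot: [[0.968, -0.252, 0.002], [-0.252, -0.968, -0.001], [0.002, -0.0, -1.0]]
force: [-0.0, 0.5, 0.0]
opening: 0.005
grasp_force: 0.0
```

Run:
```python
from h import *
for i in range(3):
    bot.capture("top") ; s=bot.read_state(); print(s["time_s"],s["position"],s["force"])
C,im,d=snap("wrist"); cv2.imwrite("pics/w2.png",im[:,:,::-1])
C,im,d=snap("scene"); cv2.imwrite("pics/s2.png",cv2.resize(im[190:350,230:420,::-1],None,fx=3,fy=3))
```

```text
4.2 [0.55027425 0.00141956 0.21071446] [ 0.05155988 -0.81245898  0.45899234]
4.25 [0.55019186 0.00153601 0.21050856] [-0.38268046  0.34524157 -0.16043509]
4.3 [0.55013762 0.00164897 0.21028279] [-0.44471322 -0.83430998  0.23099702]
```

View pics/w2.png

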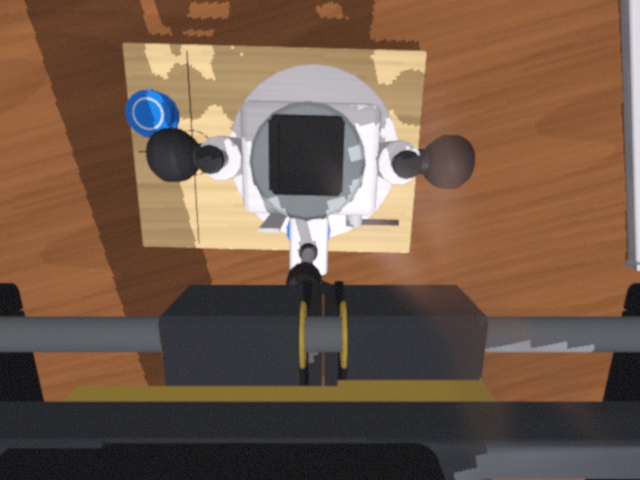

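The knob at (303,275) sits about 7 mm to the left of the finger centre line at column 323, which agrees with the numbers. I'll correct for it.

Call:
{"name": "apply_moves", "arguments": {"plan": [0.09,0.15,0,0,0,0,0,0,0,0,0,0]}}

```text
time_s: 4.78
position: [0.5544, 0.0095, 0.2094]
tcp_rot: [[0.968, -0.251, -0.0], [-0.251, -0.968, -0.0], [-0.0, 0.0, -1.0]]
force: [-0.1, 0.3, 0.1]
opening: 0.005
grasp_force: 0.0
```

Run:
```python
from h import *
F=[]
for i in range(6):
    bot.capture("top") ; s=bot.read_state(); print(s["time_s"],s["position"]); F.append(s["force"])
print(np.mean(F,0),np.std(F,0))
```

```text
4.825 [0.55435339 0.00941467 0.20940325]
4.875 [0.55434181 0.00933772 0.20945   ]
4.925 [0.55432638 0.009269   0.20945456]
4.975 [0.55434693 0.00924255 0.20946588]
5.025 [0.55434219 0.00919596 0.20950851]
5.075 [0.5543754  0.00919047 0.20951155]
[ 0.1563694   0.37624214 -0.12916036] [0.43248166 0.53786313 0.40654945]
```

Call:
{"name": "apply_moves", "arguments": {"plan": [0,0,-0.06,0,0,0,-0.06,0,0,0,-0.06,0,0,0,-0.06,0,0,0,-0.06,0,0,0,-0.06,0,0,0,-0.06,0,0,0,-0.06,0,0,0,0,0,0,0,0,0]}}

```text
time_s: 6.32
position: [0.5544, 0.0093, 0.1852]
tcp_rot: [[0.968, -0.251, -0.0], [-0.251, -0.968, 0.0], [-0.0, -0.0, -1.0]]
force: [-0.0, -0.5, -0.3]
opening: 0.009
grasp_force: 0.0
```

```bash
cat > f.py <<'E'
from h import *
import sys
np.set_printoptions(precision=4,suppress=True)
F=[]
for i in range(int(sys.argv[1])):
    bot.capture("top") ; s=bot.read_state(); F.append(np.r_[s["force"],s["position"]])
print(s["time_s"],np.mean(F,0),np.std(F,0)[:3])
E
python3 f.py 5
```

```text
6.575 [-0.0594  0.0766  0.2163  0.5544  0.0093  0.1854] [0.3759 0.6883 0.4966]
```

Call:
{"name": "apply_moves", "arguments": {"plan": [0,0,-0.02,0,0,0,-0.02,0,0,0,-0.02,0]}}

```text
time_s: 6.95
position: [0.5546, 0.0092, 0.1829]
tcp_rot: [[0.968, -0.251, 0.001], [-0.251, -0.968, -0.0], [0.001, -0.0, -1.0]]
force: [-0.3, -0.0, 2.6]
opening: 0.003
grasp_force: 1.6
```

Call:
{"name": "apply_moves", "arguments": {"plan": [0,0,-0.02,0]}}

```text
time_s: 7.08
position: [0.5545, 0.0093, 0.1817]
tcp_rot: [[0.968, -0.251, 0.0], [-0.251, -0.968, -0.0], [0.0, -0.0, -1.0]]
force: [-0.9, -0.4, 4.1]
opening: 0.001
grasp_force: 1.6
```

Call:
{"name": "apply_moves", "arguments": {"plan": [0,0,-0.02,0]}}

```text
time_s: 7.2
position: [0.5546, 0.0092, 0.1806]
tcp_rot: [[0.968, -0.251, 0.0], [-0.251, -0.968, -0.0], [0.0, -0.0, -1.0]]
force: [-0.5, -0.7, 3.3]
opening: 0.007
grasp_force: 1.6
```

```bash
python3 f.py 3;python3 - <<'E'
from h import *
C,im,d=snap("scene"); cv2.imwrite("pics/s3.png",cv2.resize(im[200:330,250:400,::-1],None,fx=4,fy=4))
E
```

```text
7.35 [-0.3852 -0.1855  2.7742  0.5545  0.0093  0.1804] [0.4519 0.1792 1.0199]
```

View pics/s3.png

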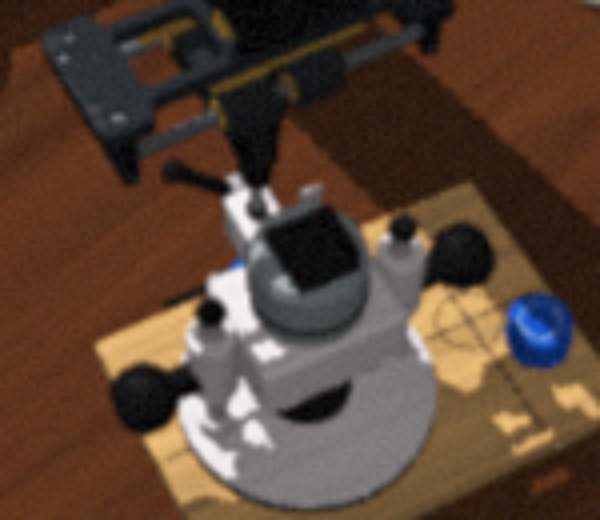

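The fingertips are on the knob and the rod is sliding at about 3–4 N. I'll continue with smaller steps.

Call:
{"name": "apply_moves", "arguments": {"plan": [0,0,-0.01,0,0,0,-0.01,0,0,0,-0.01,0]}}

```text
time_s: 7.78
position: [0.5546, 0.0092, 0.1791]
tcp_rot: [[0.968, -0.251, 0.0], [-0.251, -0.968, -0.0], [0.0, -0.0, -1.0]]
force: [0.4, 0.0, 2.5]
opening: 0.004
grasp_force: 1.6
```

Call:
{"name": "apply_moves", "arguments": {"plan": [0,0,-0.008,0,0,0,-0.008,0]}}

```text
time_s: 8.02
position: [0.5546, 0.0093, 0.1783]
tcp_rot: [[0.968, -0.251, 0.0], [-0.251, -0.968, -0.0], [0.0, -0.0, -1.0]]
force: [0.0, 0.1, 2.8]
opening: 0.006
grasp_force: 1.6
```

Call:
{"name": "apply_moves", "arguments": {"plan": [0,0,-0.008,0,0,0,-0.008,0]}}

```text
time_s: 8.28
position: [0.5545, 0.0093, 0.1774]
tcp_rot: [[0.968, -0.251, 0.0], [-0.251, -0.968, 0.0], [0.0, -0.0, -1.0]]
force: [-0.1, -0.5, 2.8]
opening: 0.004
grasp_force: 1.6
```

Call:
{"name": "apply_moves", "arguments": {"plan": [0,0,-0.008,0]}}

```text
time_s: 8.4
position: [0.5545, 0.0092, 0.1771]
tcp_rot: [[0.968, -0.251, 0.0], [-0.251, -0.968, -0.0], [0.0, -0.0, -1.0]]
force: [1.1, -0.8, 3.1]
opening: 0.008
grasp_force: 1.6
```

Call:
{"name": "apply_moves", "arguments": {"plan": [0,0,-0.008,0,0,0,-0.008,0]}}

```text
time_s: 8.65
position: [0.5545, 0.0093, 0.1763]
tcp_rot: [[0.968, -0.251, 0.0], [-0.251, -0.968, -0.0], [0.0, -0.0, -1.0]]
force: [0.5, 0.3, 3.1]
opening: 0.009
grasp_force: 1.6
```

Call:
{"name": "apply_moves", "arguments": {"plan": [0,0,-0.008,0]}}

```text
time_s: 8.78
position: [0.5545, 0.0093, 0.1758]
tcp_rot: [[0.968, -0.251, 0.0], [-0.251, -0.968, -0.0], [0.0, -0.0, -1.0]]
force: [0.4, -0.7, 3.5]
opening: 0.005
grasp_force: 1.6
```

Call:
{"name": "apply_moves", "arguments": {"plan": [0,0,-0.008,0,0,0,-0.008,0]}}

```text
time_s: 9.02
position: [0.5545, 0.0093, 0.1751]
tcp_rot: [[0.968, -0.251, 0.0], [-0.251, -0.968, -0.0], [0.0, -0.0, -1.0]]
force: [0.4, 0.9, 3.3]
opening: 0.001
grasp_force: 1.6
```

Call:
{"name": "apply_moves", "arguments": {"plan": [0,0,-0.008,0]}}

```text
time_s: 9.15
position: [0.5545, 0.0093, 0.1746]
tcp_rot: [[0.968, -0.251, 0.0], [-0.251, -0.968, -0.0], [0.0, -0.0, -1.0]]
force: [0.6, -0.3, 3.2]
opening: 0.004
grasp_force: 1.6
```

Call:
{"name": "apply_moves", "arguments": {"plan": [0,0,-0.008,0,0,0,-0.008,0]}}

```text
time_s: 9.4
position: [0.5545, 0.0093, 0.1738]
tcp_rot: [[0.968, -0.251, 0.0], [-0.251, -0.968, -0.0], [0.0, -0.0, -1.0]]
force: [0.2, -0.1, 2.9]
opening: 0.005
grasp_force: 1.6
```

Call:
{"name": "apply_moves", "arguments": {"plan": [0,0,-0.008,0]}}

```text
time_s: 9.52
position: [0.5545, 0.0093, 0.1734]
tcp_rot: [[0.968, -0.251, 0.0], [-0.251, -0.968, 0.0], [0.0, -0.0, -1.0]]
force: [1.0, 0.9, 3.6]
opening: 0.007
grasp_force: 1.6
```

Call:
{"name": "apply_moves", "arguments": {"plan": [0,0,-0.008,0,0,0,-0.008,0]}}

```text
time_s: 9.78
position: [0.5545, 0.0093, 0.1727]
tcp_rot: [[0.968, -0.251, 0.0], [-0.251, -0.968, -0.0], [0.0, -0.0, -1.0]]
force: [0.6, -0.0, 4.9]
opening: 0.005
grasp_force: 2.8
```

Call:
{"name": "apply_moves", "arguments": {"plan": [0,0,-0.008,0]}}

```text
time_s: 9.9
position: [0.5545, 0.0092, 0.1726]
tcp_rot: [[0.968, -0.251, 0.0], [-0.251, -0.968, -0.0], [0.0, -0.0, -1.0]]
force: [0.3, 0.1, 7.4]
opening: 0.002
grasp_force: 3.6
```

The foot has met the chip: about 7.4 N in all, so roughly 4 N on the chip. I'll hold there and check.

```bash
python3 f.py 3; python3 f.py 4
```

```text
10.05 [0.2745 0.1551 5.194  0.5545 0.0093 0.1727] [0.5436 0.8166 0.5475]
10.25 [0.3425 0.2644 4.7775 0.5545 0.0093 0.1727] [0.5282 0.4244 0.8104]
```

Call:
{"name": "apply_moves", "arguments": {"plan": [0,0,0.1,0,0,0,0.3,0,0,0,0.4,0,-0.38,-0.36,0,0,-0.38,-0.36,0,0,0,0,-0.3,0,0,0,-0.2,0,0,0,0,0,0,0,0,0]}}

```text
time_s: 11.38
position: [0.5169, -0.0263, 0.187]
tcp_rot: [[0.968, -0.25, -0.0], [-0.25, -0.968, 0.0], [-0.0, -0.0, -1.0]]
force: [0.1, 0.2, 0.1]
opening: 0.005
grasp_force: 0.0
```

```bash
python3 f.py 2
python3 - <<'E'
from h import *
C,im,d=snap("wrist","w4")
C,im,d=snap("scene"); 
a=cv2.resize(im[200:330,250:400,::-1],(480,416)); cv2.imwrite("pics/s4.png",a)
for t in("rod_top","lever_tip"):print(t,bot.pinpoint("scene",t)[:1],bot.pinpoint("wrist",t)[:1])
E
```

```text
11.475 [-0.0163  0.3293 -0.1689  0.5169 -0.0265  0.1873] [0.0134 0.2488 0.1118]
rod_top [{'xy': [0.492, 0.4998], 'p': 0.57}] [{'xy': [0.3581, 0.5025], 'p': 0.9}]
lever_tip [{'xy': [0.4553, 0.5058], 'p': 0.44}] [{'xy': [0.4806, 0.584], 'p': 0.84}]
```

View pics/s4.png

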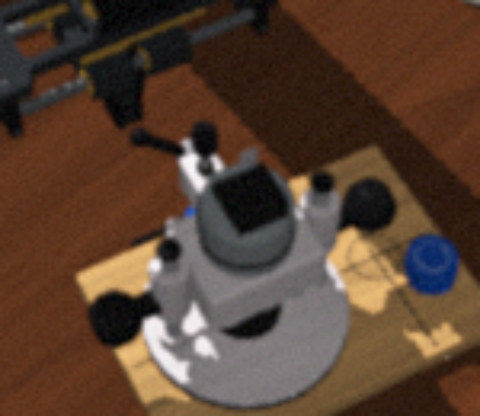

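The rod has stayed down, with the knob at about (205,135) in the crop, and the fingertips hang above the lever ball at about (137,135). Next I push the lever down.

Call:
{"name": "apply_moves", "arguments": {"plan": [0,0,-0.08,0,0,0,-0.08,0,0,0,-0.08,0,0,0,-0.06,0,0,0,-0.06,0,0,0,-0.06,0,0,0,-0.06,0,0,0,-0.06,0,0,0,-0.06,0,0,0,-0.06,0]}}

```text
time_s: 13.02
position: [0.5161, -0.0299, 0.1564]
tcp_rot: [[0.969, -0.248, -0.001], [-0.248, -0.969, -0.007], [0.001, 0.007, -1.0]]
force: [-8.5, -12.8, 20.9]
opening: 0.009
grasp_force: 12.1
```

The sideways force is too high, so the fingertips are caught on the outer side of the ball. I'll back off and look.

Call:
{"name": "apply_moves", "arguments": {"plan": [0,0,0.2,0,0,0,0.4,0,0,0,0.3,0,0,0,0,0,0,0,0,0]}}

```text
time_s: 13.65
position: [0.516, -0.0265, 0.1988]
tcp_rot: [[0.968, -0.251, -0.001], [-0.251, -0.968, 0.0], [-0.001, -0.0, -1.0]]
force: [0.4, 0.4, -0.8]
opening: 0.004
grasp_force: 0.0
```

Run:
```python
from h import *
np.set_printoptions(precision=4,suppress=True)
C,im,d=snap("wrist","w5")
f,cx,cy,Rw,c=C; print(bot.read_state()["position"],bot.read_state()["force"])
v,u=np.mgrid[0:480,0:640]
P=c+np.stack([(u-cx)/f,(v-cy)/f,np.ones_like(u,float)],-1)*d[...,None]@Rw.T
rs=[]
for t in("rod_top","lever_tip","lever_axis"):
    q=bot.pinpoint("wrist",t)[:1]; 
    if not q: continue
    q=q[0];x,y=int(q["xy"][0]*640),int(q["xy"][1]*480); c0,dd=ray(C,q["xy"]); print(t,q["p"],(x,y),P[y,x],"z.1615",c0+dd*((.1615-c0[2])/dd[2]))
cv2.imwrite("pics/w5c.png",cv2.resize(im[180:400,180:420,::-1],None,fx=2.5,fy=2.5))
```

```text
[ 0.5159 -0.0265  0.1986] [-0.0185  0.5948 -0.232 ]
rod_top 0.59 (236, 235) [0.5526 0.0107 0.1724] z.1615 [0.5502 0.0137 0.1615]
lever_tip 0.73 (260, 197) [0.5643 0.0016 0.1284] z.1615 [ 0.5668 -0.0049  0.1615]
lever_axis 0.93 (252, 248) [0.533  0.0177 0.1221] z.1615 [0.5411 0.0073 0.1615]
```

View pics/w5c.png

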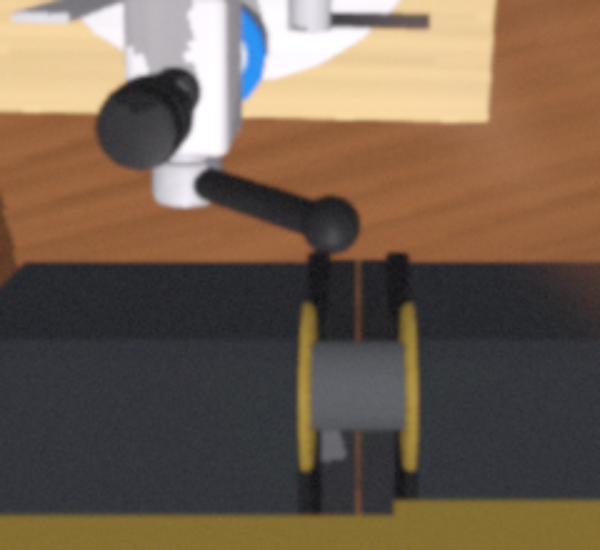

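In the crop the ball is at (332,222), i.e. image (313,269), left of the finger centre line. The finger tips are narrower than I assumed. I'll locate the ball by depth.

Run:
```python
from h import *
np.set_printoptions(precision=4,suppress=True)
C,im,d=snap("wrist")
f,cx,cy,Rw,c=C
s=bot.read_state();p=np.array(s["position"]);print(p)
for (x,y) in((313,269),(313,264),(308,269),(290,262),(237,229)):
    P=c+Rw@np.array([(x-cx)/f,(y-cy)/f,1])*np.median(d[y-1:y+2,x-1:x+2]); print((x,y),P)
    o=P-np.array([.5545,.0093,0]); print("  xb,yb",o[:2]@[.968,-.25],o[:2]@[.25,.968])
# shut fingers' nearest visible pixels: project tip
q=Rw.T@(p-c); print("tcp px",q[0]/q[2]*f+cx,q[1]/q[2]*f+cy,f/q[2]/1000,"px/mm")
```

```text
[ 0.5161 -0.0266  0.1987]
(313, 269) [ 0.5205 -0.0215  0.1586]
  xb,yb -0.02518920347663879 -0.03831230822382086
(313, 264) [ 0.5229 -0.0221  0.157 ]
  xb,yb -0.022767899202253684 -0.03828935411279895
(308, 269) [ 0.5212 -0.0187  0.1584]
  xb,yb -0.025265871101397823 -0.035478837549391636
(290, 262) [ 0.5238 -0.0077  0.1447]
  xb,yb -0.025443284611625632 -0.02414786321176237
(237, 229) [0.5556 0.0089 0.1729]
  xb,yb 0.0011416012453084885 -0.00010668855917358046
tcp px 323.9488889968409 302.7003556842904 2.1524308046259164 px/mm
```

Call:
{"name": "apply_moves", "arguments": {"plan": [0.08,0.15,0,0,0,0,-0.3,0,0,0,-0.3,0,0,0,-0.1,0,0,0,-0.06,0,-0.008,-0.03,-0.04,0,-0.008,-0.03,-0.04,0,-0.008,-0.03,-0.04,0]}}

```text
time_s: 14.9
position: [0.5195, -0.0238, 0.1559]
tcp_rot: [[0.968, -0.251, 0.001], [-0.251, -0.968, -0.0], [0.001, -0.0, -1.0]]
force: [-1.1, 1.6, 4.9]
opening: 0.006
grasp_force: 2.7
```

Now it pushes cleanly at about 5 N with no side load.

Call:
{"name": "apply_moves", "arguments": {"plan": [-0.008,-0.03,-0.045,0,-0.008,-0.03,-0.045,0,-0.006,-0.02,-0.05,0,-0.006,-0.02,-0.05,0,-0.004,-0.015,-0.05,0]}}

```text
time_s: 15.52
position: [0.5173, -0.0319, 0.1444]
tcp_rot: [[0.969, -0.249, -0.0], [-0.249, -0.969, -0.005], [0.001, 0.005, -1.0]]
force: [-4.8, -7.0, 10.1]
opening: 0.004
grasp_force: 5.0
```

Call:
{"name": "apply_moves", "arguments": {"plan": [0.01,0.04,0.0,0,0.01,0.04,-0.02,0,0.0,0.0,-0.05,0,0,0,-0.05,0]}}

```text
time_s: 16.02
position: [0.5195, -0.0281, 0.1386]
tcp_rot: [[0.968, -0.249, 0.002], [-0.249, -0.968, -0.005], [0.004, 0.004, -1.0]]
force: [-2.8, -5.1, 7.2]
opening: 0.003
grasp_force: 4.0
```

Call:
{"name": "apply_moves", "arguments": {"plan": [0,0,-0.05,0,0,0,-0.05,0,0,0,-0.05,0]}}

```text
time_s: 16.4
position: [0.5198, -0.027, 0.1308]
tcp_rot: [[0.968, -0.251, 0.003], [-0.251, -0.968, -0.003], [0.004, 0.002, -1.0]]
force: [0.4, -1.8, 6.2]
opening: 0.005
grasp_force: 2.5
```

Call:
{"name": "apply_moves", "arguments": {"plan": [0,0,-0.05,0,0,0,-0.05,0,0,0,-0.05,0]}}

```text
time_s: 16.77
position: [0.5197, -0.0272, 0.1233]
tcp_rot: [[0.968, -0.25, 0.003], [-0.25, -0.968, -0.003], [0.003, 0.003, -1.0]]
force: [-0.5, -2.8, 6.2]
opening: 0.004
grasp_force: 2.6
```

Call:
{"name": "apply_moves", "arguments": {"plan": [0,0,-0.03,0,0,0,-0.03,0]}}

```text
time_s: 17.02
position: [0.5197, -0.0272, 0.1202]
tcp_rot: [[0.968, -0.25, 0.003], [-0.25, -0.968, -0.003], [0.003, 0.002, -1.0]]
force: [-0.9, -2.7, 5.4]
opening: 0.005
grasp_force: 2.5
```

Call:
{"name": "apply_moves", "arguments": {"plan": [0,0,-0.03,0,0,0,-0.03,0]}}

```text
time_s: 17.27
position: [0.5197, -0.0272, 0.1173]
tcp_rot: [[0.968, -0.25, 0.003], [-0.25, -0.968, -0.003], [0.003, 0.002, -1.0]]
force: [-1.1, -2.7, 6.2]
opening: 0.011
grasp_force: 2.6
```

Run:
```python
from h import *
np.set_printoptions(precision=4,suppress=True)
print(bot.read_state()["force"],bot.read_state()["position"])
C,im,d=snap("wrist"); a=cv2.resize(im[180:340,200:400,::-1],(500,400))
C,im,d=snap("scene"); b=cv2.resize(im[210:290,255:355,::-1],(300,240)); b=np.vstack([b,np.zeros((160,300,3),np.uint8)])
cv2.imwrite("pics/m6.png",np.hstack([a,b]))
```

```text
[-1.0534 -2.7274  6.1856] [ 0.5197 -0.0272  0.1173]
```

View pics/m6.png

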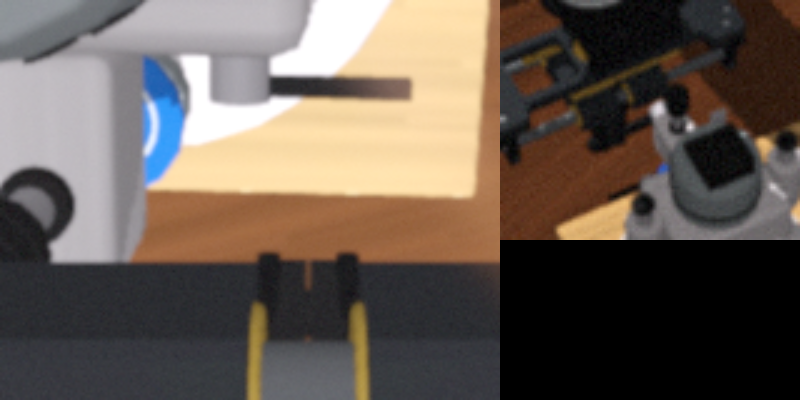

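The lever is hidden behind the fingers, and the knob is clear of the gripper. I'll push on until the force rises at the stop.

Call:
{"name": "apply_moves", "arguments": {"plan": [0,0,-0.03,0,0,0,-0.03,0]}}

```text
time_s: 17.62
position: [0.5197, -0.0272, 0.1143]
tcp_rot: [[0.968, -0.25, 0.003], [-0.25, -0.968, -0.003], [0.003, 0.002, -1.0]]
force: [-1.0, -3.6, 7.0]
opening: 0.007
grasp_force: 2.7
```

Call:
{"name": "apply_moves", "arguments": {"plan": [0,0,-0.02,0,0,0,-0.02,0]}}

```text
time_s: 17.88
position: [0.5199, -0.0271, 0.1129]
tcp_rot: [[0.968, -0.25, 0.003], [-0.25, -0.968, -0.003], [0.004, 0.002, -1.0]]
force: [-2.0, -1.9, 15.8]
opening: 0.006
grasp_force: 7.7
```

Call:
{"name": "apply_moves", "arguments": {"plan": [0,0,0,0,0,0,0,0,0,0,0.2,0,0,0,0.6,0,0,0,0.8,0,-0.3,-0.2,0.6,0,-0.3,-0.2,0.2,0,0,0,0,0,0,0,0,0]}}

```text
time_s: 19.0
position: [0.4881, -0.0454, 0.2302]
tcp_rot: [[0.968, -0.252, -0.002], [-0.252, -0.968, 0.001], [-0.002, -0.0, -1.0]]
force: [-0.1, -0.0, -0.7]
opening: 0.007
grasp_force: 0.0
```

Run:
```python
from h import *
np.set_printoptions(precision=4,suppress=True)
C,im,d=snap("wrist"); a=cv2.resize(im[100:340,140:440,::-1],(750,600)); cv2.imwrite("pics/w7.png",a)
f,cx,cy,Rw,c=C; print(c,bot.read_state()["force"])
v,u=np.mgrid[0:480,0:640]
P=c+np.stack([(u-cx)/f,(v-cy)/f,np.ones_like(u,float)],-1)*d[...,None]@Rw.T
np.save("P.npy",P)
for t in("rod_top","lever_tip","lever_axis","chip_mid"):
    for q in bot.pinpoint("wrist",t)[:1]:
        x,y=int(q["xy"][0]*640),int(q["xy"][1]*480); print(t,q["p"],(x,y),P[y,x])
```

```text
[ 0.5573 -0.0629  0.3926] [ 0.0537 -0.9847  0.3437]
rod_top 0.69 (202, 185) [0.5526 0.0106 0.1726]
lever_tip 0.75 (303, 210) [ 0.5148 -0.0365  0.1136]
lever_axis 0.63 (224, 206) [0.5335 0.0164 0.1245]
chip_mid 0.53 (235, 168) [ 0.5569 -0.      0.1269]
```

View pics/w7.png

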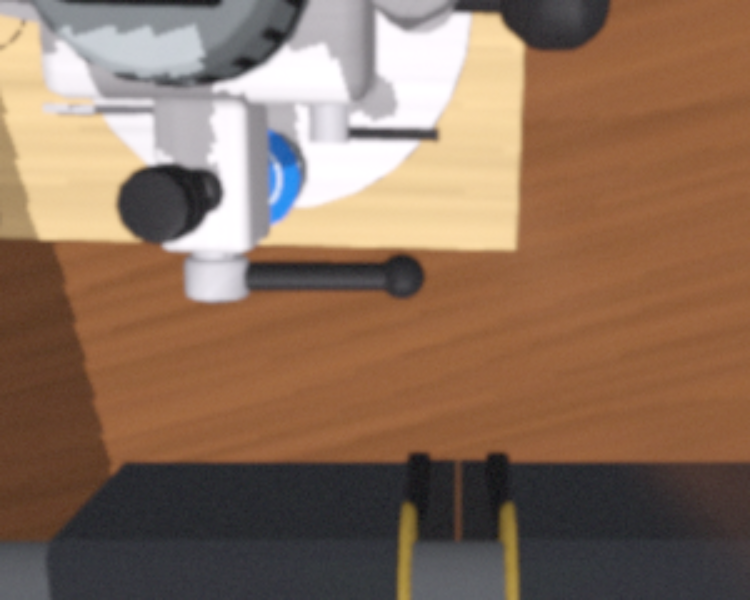

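The lever now lies about level, from (245,275) to the ball at (402,276). The knob is still at its pressed height of 0.1726 and the chip is in its place at about (283,175). One slope check on the arm, and I hand in if it passes.

Run:
```python
import numpy as np
P=np.load("P.npy")
z=[np.median(P[y0-1:y0+2,x-2:x+3,2]) for x in(250,260,270,280,288) for y0 in(210,)]
yy=[np.median(P[209:212,x-2:x+3].reshape(-1,3)[:,:2]@[.25,.968]) for x in(250,260,270,280,288)]
s=np.polyfit(-np.array(yy),z,1)[0]; print(np.round(z,4),"lever angle",.873-np.arctan(s))
if .873-np.arctan(s)>.89:
    from rig import bot; print(bot.hand_in())
```

```text
[0.1168 0.1157 0.1149 0.1136 0.1132] lever angle 1.0063794191813618
the job is handed in; nothing more can be done
None
```

I set the depth rod resting on the gauge chip and pushed the clamp lever to its end stop (about 1.0 rad). Then I let go of everything and handed the job in. In the last picture the knob was still at its pressed height and the chip had not visibly moved; no verdict came back.

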